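Hold a glued tin lid down in the spring press

TASK

The lid of the tall narrow tin has just been glued: stand the tin upright in the round pocket of the press's sliding carriage, let go of it, and push the carriage by its post fully home under the ram. Then press the ram's knob down until the dark band on its stem is level with the top of the guide sleeve (24 mm of travel, well short of its stop) and keep it there against the springs for at least two seconds; finish while still holding it down, because it springs back if let go. Leave the other two tins and the pitch block where they are.

Things in the scene. Friction and masses are not known exactly. Their poses are not given: they have to be found in the camera images.
- tall_tin: the tin to be pressed: small round tin, the tallest and narrowest of three; white body 38 mm in diameter and 18 mm high, flat black lid 40 mm in diameter and 5 mm high, 23 mm high in all, about 50 g. It starts upright, on the desk, with the other two tins. Origin: centre of its underside, z up
- press: small grey spring-return bench press, fixed to the desk (its position and yaw vary). Origin: on the desk surface directly under the ram's axis. z up; its y axis points along the slide, from the ram out to the loading position; its x axis points from the ram to the column. Steel base plate x -28 to 80, y -57 to 205 mm, top 9 mm above the desk. Column 28 mm thick (x 49 to 77 mm), 52 mm wide, up to z = 115 mm, its head reaching over to the ram at z 90 to 115 mm
- sleeve_top (a point): centre of the upper rim of the aluminium guide sleeve in the press head (38 mm in diameter, rim 115 mm above the desk), where the ram's stem goes in
- carriage (a joint): position of the sliding carriage, m: 0 fully pulled out (nest 140 mm from the ram's axis), 0.140 fully home at its end stop (nest under the ram); it grows as the carriage moves along the press's -y. Starts between 0 and 0.02. No spring; stays where it is left; friction about 1.5 N
- nest (a point): centre of the floor of the round pocket in the carriage, 18 mm above the desk. The pocket is 46 mm in diameter (4 mm wider than the tin's body on each side) and 6 mm deep, in an aluminium plate 72 x 72 mm whose top is 24 mm above the desk. Axes parallel to those of the press
- post_top (a point): top of the carriage's upright steel push post, 56 mm above the desk: 16 mm in diameter from 24 to 56 mm above the desk, 115 mm from the pocket's centre on the side away from the ram (the press's +y). It moves with the carriage
- ram (a joint): travel of the ram, m: 0 at rest (up), grows as it is pressed straight down, stop at 0.034. Return spring about 4.5 N at the start, rising by 150 N/m. The sprung rubber foot under the ram (28 mm in diameter) meets the lid of the tin in the pocket at 0.017 and then adds about 1.2 N plus 600 N/m; about 13 N in all at 0.024
- knob_top (a point): centre of the top of the dark wooden mushroom knob on the ram: 42 mm in diameter, flat on top (32 mm across), 175 mm above the desk when the ram is at rest; it moves down with the ram. Below it is the 15 mm steel stem with a 6 mm high dark band, whose middle is 24 mm above the sleeve's rim when the ram is at rest; the middle of the band reaches the rim at a travel of 24 mm
- brass_tin: bystander: low round brass-coloured tin, 46 mm in diameter, 17 mm high; origin at the centre of its underside
- grey_tin: bystander: wide round grey tin, 54 mm in diameter, 19 mm high; origin at the centre of its underside
- pitch_block: bystander: round wooden dop with black pitch on top, 52 mm in diameter, 36 mm high, left of the tins; origin at the centre of its underside
Not all that is in view belongs to the job. What is shaped like the tall_tin but blue or green is not meant.

How it is judged:
On the way, in this order (a step that is already met when the one before it is completed fails the run):
1. the tall tin stands in the pocket of the carriage, let go, the carriage not yet home (horizontal distance between tall_tin and nest below 0.007 m and z of tall_tin in the frame of nest below 0.003 m and angle between tall_tin's own z axis and vertical below 0.08 rad and contact force between the fingers and tall_tin below 0.1 N and not (value of joint carriage above 0.134 m)), for 0.2 s.
2. the carriage is fully home with the tin in its pocket (horizontal distance between tall_tin and nest below 0.007 m and z of tall_tin in the frame of nest below 0.003 m and angle between tall_tin's own z axis and vertical below 0.08 rad and value of joint carriage above 0.134 m and value of joint ram below 0.015 m), for 0.2 s.
3. the ram is held at 24 mm of travel on the tin for two seconds (value of joint ram between 0.02 and 0.028 m and contact force between ram and tall_tin above 1.5 N and contact force between any of the fingers, the arm and ram above 3 N and value of joint carriage above 0.134 m), for 2 s.
At the end, for the whole second after the job is handed in: The tall tin is upright in the pocket (within 7 mm of its centre, on its floor), the carriage is home (joint above 0.134 m), and the robot is still holding the ram at a travel of 24 mm within 4 mm, its foot bearing on the lid; the other tins and the pitch block lie within 30 mm of where they were (all of step 3 and horizontal distance between tall_tin and nest below 0.007 m and z of tall_tin in the frame of nest below 0.003 m and angle between tall_tin's own z axis and vertical below 0.08 rad and distance of each of brass_tin, grey_tin, pitch_block from where it was at the start of the episode below 0.03 m); the arm keeps its last pose, push and grip.
It fails at once if the low brass tin is moved by more than 30 mm (distance of brass_tin from where it was at the start of the episode above 0.03 m).
It fails at once if the wide grey tin is moved by more than 30 mm (distance of grey_tin from where it was at the start of the episode above 0.03 m).
It fails at once if the pitch block is moved by more than 30 mm (distance of pitch_block from where it was at the start of the episode above 0.03 m).
It also fails if it takes over 64 s, if anything falls off the work surface, if the arm or the gripper's body presses on something with over 40 N, if the wrist force passes 120 N, or if a joint passes its speed limit or range.

ROBOT

A 6-joint arm with a two-finger parallel gripper is mounted at the origin on a cart in front of the work surface, level with it; the furniture and walls round the work are solid. World frame = base frame: x ahead of the robot, y to its left, z up, the work surface at z = 0. Lengths are in m, angles in rad, forces in N, time in s.
With the tool pointing down it reaches from about 0.25 to 0.725 m from the base axis. Payload 4 kg.
Tool frame: the origin (TCP) lies midway between the tips of the shut fingers; the grasp point (between the pads) lies 19 mm behind it; x points along the fingers, y is the direction in which the jaws open and shut, and the axes are right-handed (so a half turn about x gives the same grasp; the last joint's range is limited). The gripper opens to 85 mm and grips with 20 to 120 N. Pads are 22 mm wide; open, the fingers measure 114 mm over their backs; the gripper's body (76 mm by 85 mm) begins 54 mm behind the grasp point. The pads swing forward as they close: fully open they stand 13 mm farther back than shut.
Start: joints at [1.124, 0.241, 0.005, 1.335, 0, 1.571], TCP at [0.216, 0.451, 0.231] pointing down, gripper open.
Joint ranges: [-2.72, 2.72], [-1.05, 1.87], [-1.09, 1.28], [-1.99, 2.15], [-1.42, 1.44], [-3.14, 3.14]. Speed limits (rad/s): [2.79, 2.79, 3.14, 3.14, 3.14, 3.14].

INTERFACE

Orientations are given as a unit quaternion [x, y, z, w].
In Python, from workcell import * gives the robot as it stands.
- The arm moves only by the tool play_rows, never from a script. Its argument "plan" is a list of rows, each a list of 7 numbers: the shift along the tool's x, y, z in mm, then the turn, a rotation vector about the tool's x, y, z in rad, then the closure, from -1 (fully open) to 1 (shut). In form: [[x, y, z, rx, ry, rz, grip], ...]. A call has 1 to 20 rows; each row shifts and turns the commanded pose from where the row before left it, along the tool's axes as they then stand; what a row does not reach is not made up. A row lasts 1/12 s, in which the tool goes at most 41.7 mm and 7.16 degrees, less where a joint would pass 70% of its speed; a pose out of reach is approached as far as the arm can. A call with a gripper value outside its range is refused whole. The fingers move at their own pace and stop on an object; the grip force is fixed at half the most. Time passes only in rows, so rows that do not move let the fingers close. It gives the time, the measured TCP pose, the force and the opening at its end, in the units of the state.
- get_obs(): the state, without advancing time (a new reading comes with each control period).
- camera(name): name is "scene" or "top" or "wrist"; returns a dict with "frame" (420x560x3 uint8, red, green, blue), "depth" (420x560 float32, m along the optical axis (not along the pixel's ray), 0 where there is no reading), "fx", "fy", "cx", "cy" (pixels), "camera_from_world" (4x4, takes a point from world to camera coordinates). Camera axes: x right, y up, looking along -z (the intrinsics and any distortion apply to the point x, -y, -z); pixel columns grow to the right and rows downward; lengths in m; the calibration is good to about 2 mm. A picture is of the moment at which its call begins.
- job_done(): hands the job in, once; it reports no verdict.
Trained networks look in a picture, given as the dict that the camera call returned (one of the last four; its "shot" number tells which), for a name from the list of things; names that differ only in an ending like _2 or _b are one class to them, and where a whole thing is asked for, a point or a joint stands for the part that bears it (a point fixed in the world has none). Each returns a list of dicts, best first, with "confidence" (0 to 1); they miss things now and then, are a little off and sometimes report something else, mostly with a low value. They report only what shows in the picture. A call takes as long as a camera call. They do not tell look-alikes from the thing itself.
- search_frame(thing, picture): "centre" ([x, y, z] in m, in world coordinates, good to about 4 mm: the middle of the surface that is visible of it).
- pinpoint(thing, picture): "centre" ([x, y, z] in m, in world coordinates, good to about 4 mm: a listed point, or the origin of a listed thing).
The state is a dict: "clock": time; "joint_pos": joint angles; "joint_vel": joint speeds; "tau": joint torques, N m; "eef_pos": TCP position; "tool_rot": TCP orientation; "ft_force": force on the tool from outside, world axes, zero at the start; "ft_torque": the same for the moment, N m; "grip_width": finger opening in m.
Only numpy, scipy, OpenCV 4.12 (cv2) and the standard library are available. Lean on these libraries where they do the work, as an engineer would, in place of code of your own. Each camera call takes 0.05 s, during which the arm holds its last target. There are 200 camera calls.

## Working session

There is one attempt and no reset: what is moved stays moved. The work goes in short steps, Python scripts to look and compute and a tool call to move; the robot and the scene stay as the last step left them, time stands still between calls to the robot, and variables do not carry over. Pictures are saved under pics/ and viewed, about 8 in all and at most 12, crops included, and the job is handed in when it is done.

Besides the shell and the picture viewer there is one more tool, called after "Emit:" in YAML: its name, and indented under it one key for each argument. play_rows: Moves the arm, as the interface text tells. Its arguments: {"type":"object","properties":{"plan":{"type":"array","items":{"type":"array","items":{"type":"number"}}}},"required":["plan"]}

```bash
mkdir -p pics; cat > h.py <<'E'
from workcell import *
import numpy as np, cv2
from scipy.spatial.transform import Rotation as R
def save(n,c,crop=None):
    f=c["frame"][:,:,::-1]
    cv2.imwrite("pics/"+n,f)
def cloud(c):
    d=c["depth"];v,u=np.indices(d.shape)
    P=np.stack([(u-c["cx"])/c["fx"]*d,-(v-c["cy"])/c["fy"]*d,-d,np.ones_like(d)],-1)
    return (P@np.linalg.inv(c["camera_from_world"]).T)[...,:3]
def proj(c,p):
    q=c["camera_from_world"]@np.r_[p,1]; return c["cx"]+c["fx"]*q[0]/-q[2], c["cy"]+c["fy"]*q[1]/q[2]
E
python3 - <<'E'
from h import *
np.set_printoptions(precision=4,suppress=True)
o=get_obs();print(o)
pics=[]
for n in("scene","top"):
    c=camera(n);save(n+"0.png",c)
    for t in "tall_tin sleeve_top nest post_top knob_top brass_tin grey_tin pitch_block press".split():
        for r in pinpoint(t,c)[:3]: print(n,t,np.round(r["centre"],4),round(r["confidence"],2),np.round(proj(c,r["centre"])))
    pics.append(c["frame"])
E
```

```text
{'clock': 0.0, 'joint_pos': array([1.124 , 0.2414, 0.0037, 1.3352, 0.    , 1.5708]), 'joint_vel': array([-0.0001, -0.0005, -0.0009,  0.0009, -0.0008, -0.0004]), 'tau': array([ -0.0003, -37.2317,  25.2408,   0.0171,  -0.0001,   0.    ]), 'eef_pos': array([0.2157, 0.4503, 0.2304]), 'tool_rot': array([ 0.1559,  0.6897, -0.1574,  0.6894]), 'ft_force': array([0.4424, 0.3521, 0.3084]), 'ft_torque': array([-0.042 , -0.0267,  0.0339]), 'grip_width': 0.08540971106819582}
scene tall_tin [ 0.69   -0.0238  0.0002] 0.79 [243. 269.]
scene tall_tin [ 0.5154 -0.0397 -0.0006] 0.72 [319. 292.]
scene tall_tin [ 0.7895 -0.3386  0.0011] 0.55 [267. 176.]
scene sleeve_top [ 0.5615 -0.3293  0.1168] 0.76 [350. 166.]
scene nest [ 0.6229 -0.2214  0.0135] 0.72 [306. 218.]
scene post_top [ 0.6699 -0.1183  0.0544] 0.94 [270. 227.]
scene knob_top [ 0.5635 -0.3292  0.1755] 0.92 [352. 145.]
scene brass_tin [0.5243 0.0686 0.0031] 0.56 [294. 330.]
scene grey_tin [ 0.6035  0.0192 -0.002 ] 0.89 [269. 298.]
scene pitch_block [0.5179 0.184  0.0045] 0.66 [270. 382.]
scene press [ 0.5676 -0.3287  0.0038] 0.76 [343. 201.]
sc
[... 179 characters left out ...]
 0.7904 -0.3351  0.0014] 0.59 [359. 175.]
top sleeve_top [ 0.5716 -0.3237  0.1164] 0.66 [368. 246.]
top sleeve_top [ 0.6207 -0.2223  0.0149] 0.21 [324. 232.]
top nest [ 0.6205 -0.2222  0.0145] 0.69 [324. 232.]
top nest [0.5263 0.0723 0.0019] 0.56 [223. 268.]
top post_top [ 0.6703 -0.1187  0.0561] 0.89 [288. 214.]
top knob_top [ 0.567  -0.3322  0.1762] 0.57 [376. 246.]
top brass_tin [0.5259 0.0719 0.0019] 0.67 [223. 268.]
top grey_tin [ 0.6066  0.0168 -0.0042] 0.72 [242. 240.]
top pitch_block [ 0.6221 -0.2212  0.017 ] 0.56 [324. 231.]
top pitch_block [0.5188 0.1788 0.0046] 0.5 [185. 271.]
top press [ 0.5664 -0.3308  0.0039] 0.65 [362. 250.]
top press [ 0.516  -0.0359  0.0009] 0.24 [260. 270.]
```

```bash
python3 -c "
import cv2,numpy as np
a=cv2.imread('pics/scene0.png')[110:410,180:460];b=cv2.imread('pics/top0.png')[140:340,160:420]
a=cv2.resize(a,(400*280//300+27,429));b=cv2.resize(b,None,fx=1.5,fy=1.5,interpolation=2)
H=max(a.shape[0],b.shape[0]);o=np.zeros((H,a.shape[1]+b.shape[1],3),np.uint8);o[:a.shape[0],:a.shape[1]]=a;o[:b.shape[0],a.shape[1]:]=b;print(o.shape);cv2.imwrite('pics/v0.png',o)"
```

```text
(429, 790, 3)
```

View pics/v0.png

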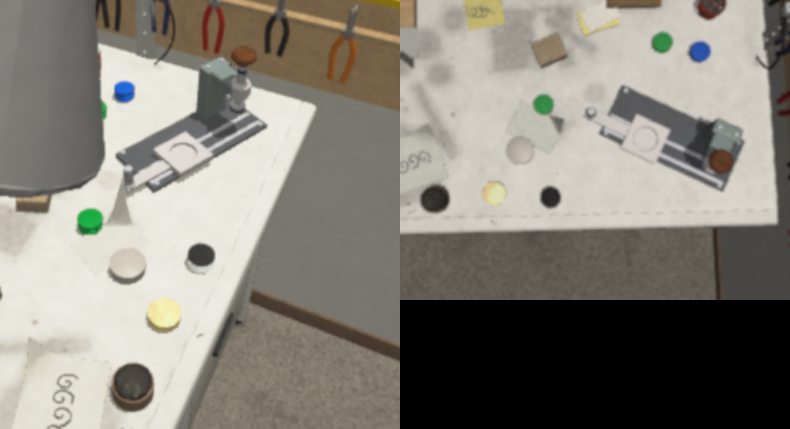

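The three tins are in the left half (black-lidded white tin at (200,257), and at (550,197) in the right half). The press lies to the right, with its nest at (645,138), post at (590,113) and knob at (720,160). The target is therefore the detection at (0.516, -0.040); the other two detections are the green look-alikes. Next I refine these with depth.

```bash
python3 - <<'E'
from h import *
np.set_printoptions(precision=4,suppress=True)
print(R.from_quat(get_obs()["tool_rot"]).as_matrix())
for n in("scene","top"):
    c=camera(n);P=cloud(c);f=c["frame"].astype(int)
    def fit(name,xy,r,z0,z1,col=None):
        m=(np.hypot(P[...,0]-xy[0],P[...,1]-xy[1])<r)&(P[...,2]>z0)&(P[...,2]<z1)&(c["depth"]>0)
        if col is not None: m&=col
        q=P[m]
        if len(q)<5: print(n,name,len(q));return
        (x,y),rad=cv2.minEnclosingCircle(q[:,:2].astype(np.float32))
        print(n,name,len(q),"mean",q.mean(0),"circ",x,y,rad,"med z",np.median(q[:,2]))
    fit("lid",(.516,-.04),.035,.019,.03)
    fit("liddark",(.516,-.04),.035,.01,.04,f.max(-1)<90)
    fit("post",(.67,-.1185),.02,.05,.065)
    fit("knob",(.566,-.33),.035,.17,.185)
    fit("plate",(.621,-.2217),.06,.021,.028)
    m=(np.hypot(P[...,0]-.621,P[...,1]+.2217)<.06)&(abs(P[...,2]-.024)<.0035)
    print(cv2.minAreaRect(P[m][:,:2].astype(np.float32)*1000))
E
```

```text
[[ 0.      0.4321  0.9018]
 [ 0.      0.9018 -0.4321]
 [-1.      0.      0.    ]]
scene lid 243 mean [ 0.5111 -0.0359  0.0232] circ 0.5123385787010193 -0.036310236901044846 0.021266866475343704 med z 0.023327465069862385
scene liddark 205 mean [ 0.5114 -0.0338  0.0231] circ 0.5107932090759277 -0.03533686697483063 0.01896088570356369 med z 0.02337741276826999
scene post 37 mean [ 0.6686 -0.1164  0.0545] circ 0.6689090728759766 -0.11625952273607254 0.0078096711076796055 med z 0.054866174496182474
scene knob 155 mean [ 0.5633 -0.3239  0.1741] circ 0.5638231039047241 -0.32613852620124817 0.020925743505358696 med z 0.17447981618551156
scene plate 470 mean [ 0.6179 -0.2187  0.0244] circ 0.6196029782295227 -0.2154240608215332 0.053585685789585114 med z 0.02439233136873009
((622.7183227539062, -210.65243530273438), (95.63091278076172, 75.180908203125), 63.547454833984375)
top lid 152 mean [ 0.5123 -0.0344  0.0227] circ 0.5125609636306763 -0.034348633140325546 0.019869329407811165 med z 0.02240757925381809
top liddark 123 mean [ 0.5142 -0.035   0.0227] circ 0.513770580291748 -0.034718047827482224 0.01782243140041828 med z 0.022566241222727657
top post 25 mean [ 0.67   -0.1151  0.0556] circ 0.6690714955329895 -0.1146039366722107 0.007264880463480949 med z 0.055974829969798856
top knob 201 mean [ 0.5649 -0.3247  0.1741] circ 0.5650127530097961 -0.3252277970314026 0.020344525575637817 med z 0.17389832558841145
top plate 399 mean [ 0.6193 -0.217   0.0241] circ 0.6218292117118835 -0.21426273882389069 0.051701247692108154 med z 0.024092270833131257
((623.9554443359375, -208.2022705078125), (93.11032104492188, 72.36123657226562), 63.180267333984375)
```

Emit:
play_rows:
  plan:
    - [0,-10,15,0.017,0,0,-1]
    - [0,-20,30,0,0,0,-1]
    - [0,-20,30,0,0,0,-1]
    - [0,-20,30,0,0,0,-1]
    - [0,-20,30,0,0,0,-1]
    - [0,-20,30,0,0,0,-1]
    - [0,-20,30,0,0,0,-1]
    - [0,-20,30,0,0,0,-1]
    - [0,-20,30,0,0,0,-1]
    - [10,-20,30,0,0,0,-1]
    - [10,-20,30,0,0,0,-1]
    - [10,-20,30,0,0,0,-1]
    - [10,-20,30,0,0,0,-1]
    - [10,-20,30,0,0,0,-1]
    - [10,-20,30,0,0,0,-1]
    - [0,-20,30,0,0,0,-1]
    - [0,-10,15,0,0,0,-1]
    - [0,0,0,0,0,0,-1]
    - [0,0,0,0,0,0,-1]

```text
clock: 2.68
eef_pos: [0.5025, -0.0507, 0.1709]
tool_rot: [0.163, 0.688, -0.163, 0.688]
ft_force: [0.0, -0.0, 0.0]
grip_width: 0.0855
```

```bash
cat >> h.py <<'E'
np.set_printoptions(precision=4,suppress=True)
def todo(t,o=None):
    o=o or get_obs(); return R.from_quat(o["tool_rot"]).inv().apply(np.array(t)-o["eef_pos"])*1000
E
python3 - <<'E'
from h import *
o=get_obs();print(o["joint_pos"],o["eef_pos"],R.from_quat(o["tool_rot"]).as_matrix())
c=camera("wrist");save("w1.png",c);P=cloud(c);f=c["frame"].astype(int)
for t in ["tall_tin","nest","post_top"]:
    for r in pinpoint(t,c)[:3]: print(t,np.round(r["centre"],4),round(r["confidence"],2),np.round(proj(c,r["centre"])))
m=(np.hypot(P[...,0]-.514,P[...,1]+.037)<.035)&(P[...,2]>.019)&(P[...,2]<.03)
q=P[m];print(len(q));
if len(q)>5: print(q.mean(0),cv2.minEnclosingCircle(q[:,:2].astype(np.float32)))
E
```

```text
[-0.1008  0.2859 -0.0952  1.1905  0.0004  0.3653] [ 0.5025 -0.0507  0.1709] [[-0.0007  0.4494  0.8933]
 [ 0.0004  0.8933 -0.4494]
 [-1.      0.0001 -0.0009]]
tall_tin [ 0.5134 -0.0404 -0.0002] 0.95 [294. 198.]
tall_tin [ 0.6947 -0.0311 -0.0032] 0.78 [365. 319.]
post_top [ 0.6689 -0.12    0.0517] 0.58 [293. 364.]
1173
[ 0.5134 -0.036   0.0223] ((0.5140423774719238, -0.036282531917095184), 0.020051486790180206)
```

View pics/w1.png

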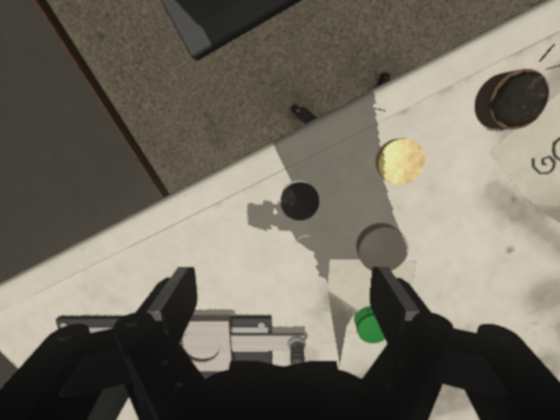

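Lid at (300,202) in the wrist view, with the press slide horizontal in the image, so the yaw is right. Wrist depth gives the tin at about (0.514, -0.036). I descend and grasp.

Emit:
play_rows:
  plan:
    - [20,17,3,0,0,0,-1]
    - [30,0,0,0,0,0,-1]
    - [30,0,0,0,0,0,-1]
    - [30,0,0,0,0,0,-1]
    - [25,0,0,0,0,0,-1]
    - [15,0,0,0,0,0,-1]
    - [10,0,0,0,0,0,-1]
    - [3,0,0,0,0,0,-1]
    - [0,0,0,0,0,0,-1]
    - [0,0,0,0,0,0,0]
    - [0,0,0,0,0,0,0.4]
    - [0,0,0,0,0,0,1]
    - [0,0,0,0,0,0,1]
    - [0,0,0,0,0,0,1]
    - [0,0,0,0,0,0,1]
    - [0,0,0,0,0,0,1]
    - [0,0,0,0,0,0,1]
    - [0,0,0,0,0,0,1]

```text
clock: 4.38
eef_pos: [0.5136, -0.0361, 0.0097]
tool_rot: [0.163, 0.687, -0.162, 0.689]
ft_force: [-1.2, -0.3, 6.7]
grip_width: 0.0354
```

```bash
python3 - <<'E'
from h import *
o=get_obs();print(o["grip_width"],o["ft_force"],o["eef_pos"])
c=camera("scene");w=camera("wrist")
for k in (c,w):
  for r in pinpoint("tall_tin",k)[:2]: print(np.round(r["centre"],4),r["confidence"])
u,v=map(int,proj(c,[.514,-.036,.02]));a=c["frame"][v-60:v+60,u-60:u+60,::-1]
cv2.imwrite("pics/g1.png",np.hstack([cv2.resize(a,(400,400),interpolation=2),cv2.resize(w["frame"][100:400,130:430,::-1],(400,400))]))
E
```

```text
0.03536591497076259 [-1.163  -0.3002  6.7005] [ 0.5136 -0.0361  0.0097]
[ 0.6912 -0.0252  0.0001] 0.7
[ 0.5143 -0.0375 -0.0012] 0.64
[ 0.5154 -0.038  -0.0021] 0.77
```

View pics/g1.png

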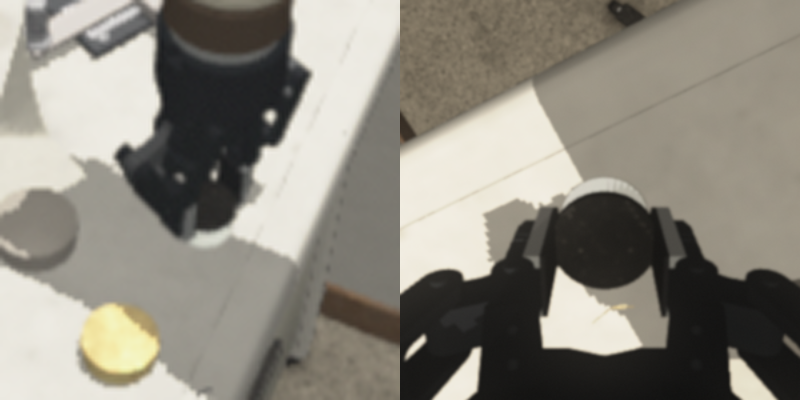

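The tin is held between the pads and upright: the lid shows at (605,240) in the right half, and the strip of white body beyond it is perspective. I lift it and check how it hangs.

Emit:
play_rows:
  plan:
    - [-10,0,0,0,0,0,1]
    - [-30,0,0,0,0,0,1]
    - [-40,0,0,0,0,0,1]
    - [-20,0,0,0,0,0,1]
    - [0,0,0,0,0,0,1]
    - [0,0,0,0,0,0,1]

```text
clock: 5.08
eef_pos: [0.5141, -0.0362, 0.1105]
tool_rot: [0.163, 0.687, -0.162, 0.69]
ft_force: [-0.1, -0.1, -1.3]
grip_width: 0.0355
```

```bash
python3 - <<'E'
from h import *
o=get_obs();print(o["grip_width"],o["ft_force"],o["eef_pos"])
c=camera("scene");w=camera("wrist")
e=o["eef_pos"]
P=cloud(w);f=w["frame"].astype(int)
m=(np.hypot(P[...,0]-e[0],P[...,1]-e[1])<.018)&(w["depth"]>0)&(P[...,2]>.03)
q=P[m];q=q[abs(q[:,2]-np.median(q[:,2]))<.006];A=np.c_[q[:,:2]-e[:2],np.ones(len(q))];s=np.linalg.lstsq(A,q[:,2],rcond=None)[0]
print("lid plane",len(q),s,"z rel tcp",s[2]-e[2],np.median(q[:,2]))
m=(np.hypot(P[...,0]-e[0],P[...,1]-e[1])<.035)&(abs(P[...,2]-s[2])<.003)&(f.max(-1)<80)
print(cv2.minEnclosingCircle(P[m][:,:2].astype(np.float32)),P[m].mean(0))
u,v=map(int,proj(c,e+[0,0,.02]));a=c["frame"][v-50:v+50,u-50:u+50,::-1]
cv2.imwrite("pics/g2.png",np.hstack([cv2.resize(a,(400,400),interpolation=2),cv2.resize(w["frame"][150:350,180:380,::-1],(400,400))]))
E
```

```text
0.03546441320709192 [-0.1352 -0.13   -1.3223] [ 0.5141 -0.0362  0.1105]
lid plane 1860 [-2.4877  1.2523  0.1523] z rel tcp 0.041775698915491016 0.18601502765492728
((0.5064319372177124, -0.03249772638082504), 0.03382711857557297) [ 0.5037 -0.0313  0.1526]
```

View pics/g2.png

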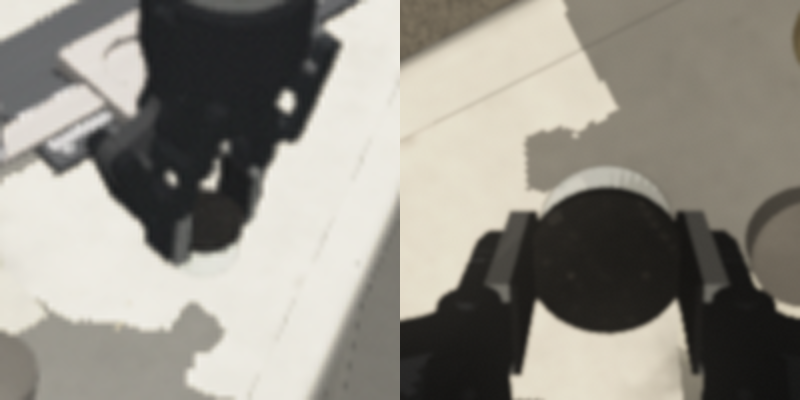

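```bash
python3 - <<'E'
from h import *
w=camera("wrist");o=get_obs();e=o["eef_pos"];T=R.from_quat(o["tool_rot"])
M=np.linalg.inv(w["camera_from_world"]);print("cam in tool mm",T.inv().apply(M[:3,3]-e)*1000);print("cam axes in tool\n",T.inv().as_matrix()@M[:3,:3],w["fx"],w["fy"],w["cx"],w["cy"])
P=cloud(w);f=w["frame"].astype(int)
t=T.inv().apply(P.reshape(-1,3)-e).reshape(P.shape)*1000
m=(abs(t[...,1])<22)&(abs(t[...,2])<24)&(abs(t[...,0]+13)<8)&(w["depth"]>0)&(f.max(-1)<70)
q=t[m];print(len(q),q.mean(0),cv2.minEnclosingCircle(q[abs(q[:,1])<17][:,1:].astype(np.float32)))
q=q[abs(q[:,1])<14];print(np.linalg.lstsq(np.c_[q[:,1:],np.ones(len(q))],q[:,0],rcond=None)[0])
c=camera("top");P=cloud(c)
# nest from top picture: pocket floor points, and plate rect
for r in pinpoint("nest",c)[:1]: print(r)
E
```

```text
cam in tool mm [-142.512     1.6619  -77.5156]
cam axes in tool
 [[-0.0009  0.3036 -0.9528]
 [ 1.      0.0004 -0.0008]
 [ 0.0001 -0.9528 -0.3036]] 298.83115490647543 298.83115490647543 282.8987898045206 212.10055910696616
4648 [-13.1764   1.7416  -1.7079] ((0.2561866044998169, 0.11189313977956772), 20.566829681396484)
[ -0.0008  -0.0156 -13.0886]
{'centre': [0.6229, -0.2182, 0.0156], 'confidence': 0.63}
```

Emit:
play_rows:
  plan:
    - [-10,-5,15,0,0,0,1]
    - [-10,-5,25,0,0,0,1]
    - [0,-5,30,0,0,0,1]
    - [0,-5,30,0,0,0,1]
    - [0,-5,30,0,0,0,1]
    - [0,-5,30,0,0,0,1]
    - [0,-5,25,0,0,0,1]
    - [0,-4,12,0,0,0,1]
    - [0,0,0,0,0,0,1]
    - [0,0,0,0,0,0,1]

```text
clock: 6.17
eef_pos: [0.6707, -0.1592, 0.126]
tool_rot: [0.163, 0.689, -0.163, 0.687]
ft_force: [-0.2, 0.6, -0.0]
grip_width: 0.0358
```

```bash
python3 - <<'E'
from h import *
o=get_obs();print(o["joint_pos"],o["eef_pos"],o["grip_width"])
w=camera("wrist");save("w2.png",w);P=cloud(w)
for t in ("nest","post_top","tall_tin"):
    for r in pinpoint(t,w)[:2]: print(t,np.round(r["centre"],4),round(r["confidence"],2),np.round(proj(w,r["centre"])))
T=R.from_euler("z",63.4,degrees=True) # press x' = along slide
n=np.array([.621,-.218,0])
t=T.inv().apply(P.reshape(-1,3)-n).reshape(P.shape)*1000
pl=(abs(t[...,0])<50)&(abs(t[...,1])<50)&(abs(t[...,2]-24)<2)
print("plate rect",pl.sum(),cv2.minAreaRect(P[pl][:,:2].astype(np.float32)*1000))
fl=(np.hypot(t[...,0],t[...,1])<28)&(abs(t[...,2]-18)<2)
q=P[fl];print("floor",len(q),q.mean(0),cv2.minEnclosingCircle(q[:,:2].astype(np.float32)))
po=(np.hypot(P[...,0]-.67,P[...,1]+.117)<.02)&(abs(P[...,2]-.056)<.003)
q=P[po];print("post",len(q));
if len(q)>4: print(q.mean(0),cv2.minEnclosingCircle(q[:,:2].astype(np.float32)))
E
```

```text
[-0.2332  0.6809  0.4205  1.314   0.0002  0.2315] [ 0.6707 -0.1592  0.126 ] 0.03578799404574669
nest [ 0.6198 -0.2208  0.0153] 0.77 [191. 190.]
post_top [ 0.6711 -0.1172  0.0525] 0.83 [331. 201.]
tall_tin [ 0.6914 -0.0311 -0.0004] 0.9 [419. 163.]
tall_tin [ 0.8087 -0.2618  0.0015] 0.89 [254. 354.]
plate rect 4813 ((620.6697387695312, -219.5550994873047), (72.50985717773438, 71.91400146484375), 63.413978576660156)
floor 2104 [ 0.6208 -0.2207  0.0175] ((0.6212055087089539, -0.2206769734621048), 0.02314230613410473)
post 284
[ 0.6716 -0.1169  0.0551] ((0.6720836162567139, -0.11683682352304459), 0.007371684070676565)
```

View pics/w2.png

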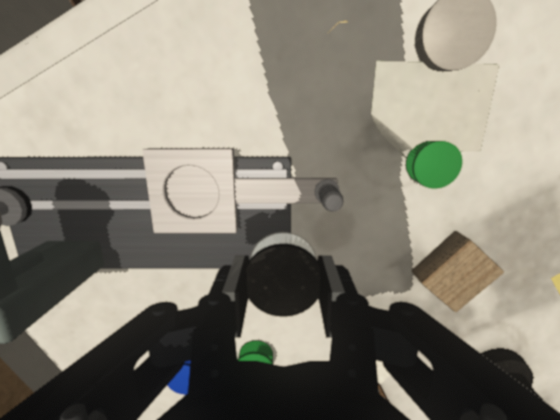

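The wrist view is sharp: pocket at (192,190), post at (330,195), held tin at (283,270). Plate rectangle 72.5 x 71.9 mm and the floor circle put the nest at (0.621, -0.220). I move the tin above it.

Emit:
play_rows:
  plan:
    - [0,-15,-4,0,0,0,1]
    - [0,-25,-5,0,0,0,1]
    - [0,-25,-5,0,0,0,1]
    - [10,-12,-3,0,0,0,1]
    - [30,0,0,0,0,0,1]
    - [25,0,0,0,0,0,1]
    - [15,0,0,0,0,0,1]
    - [0,0,0,0,0,0,1]
    - [0,0,0,0,0,0,1]

```text
clock: 7.12
eef_pos: [0.6208, -0.2194, 0.0479]
tool_rot: [0.162, 0.689, -0.162, 0.687]
ft_force: [-0.3, -0.0, -0.2]
grip_width: 0.036
```

```bash
python3 - <<'E'
from h import *
o=get_obs();print(o["eef_pos"],o["ft_force"],todo([.621,-.2201,.0285]))
w=camera("wrist");e=o["eef_pos"];T=R.from_quat(o["tool_rot"])
P=cloud(w);f=w["frame"].astype(int)
t=T.inv().apply(P.reshape(-1,3)-e).reshape(P.shape)*1000
m=(abs(t[...,1])<17)&(abs(t[...,2])<24)&(abs(t[...,0]+13)<8)&(w["depth"]>0)&(f.max(-1)<70)
q=t[m];print(len(q),q.mean(0),cv2.minEnclosingCircle(q[:,1:].astype(np.float32)))
E
```

```text
[ 0.6208 -0.2194  0.0479] [-0.3383 -0.0378 -0.1953] [19.4381 -0.5643  0.5151]
4368 [-12.4746   0.2575  -1.3353] ((0.23659147322177887, 0.4700997471809387), 20.82755470275879)
```

Emit:
play_rows:
  plan:
    - [8,-0.5,0.5,0,0,0,1]
    - [6,0,0,0,0,0,1]
    - [4,0,0,0,0,0,1]
    - [2,0,0,0,0,0,1]
    - [0,0,0,0,0,0,1]
    - [0,0,0,0,0,0,1]

```text
clock: 7.67
eef_pos: [0.6221, -0.221, 0.0283]
tool_rot: [0.162, 0.688, -0.163, 0.688]
ft_force: [-0.5, -0.2, -0.2]
grip_width: 0.0361
```

Emit:
play_rows:
  plan:
    - [0.8,0,-1,0,0,0,1]
    - [0,0,0,0,0,0,1]
    - [0,0,0,0,0,0,0.2]
    - [0,0,0,0,0,0,0]
    - [0,0,0,0,0,0,-0.3]
    - [0,0,0,0,0,0,-0.6]
    - [0,0,0,0,0,0,-1]
    - [0,0,0,0,0,0,-1]
    - [0,0,0,0,0,0,-1]
    - [0,0,0,0,0,0,-1]
    - [0,0,0,0,0,0,-1]
    - [-10,0,0,0,0,0,-1]
    - [-30,0,0,0,0,0,-1]
    - [-35,0,0,0,0,0,-1]
    - [-15,0,0,0,0,0,-1]
    - [0,0,0,0,0,0,-1]
    - [0,0,0,0,0,0,-1]

```text
clock: 9.08
eef_pos: [0.6223, -0.2209, 0.1199]
tool_rot: [0.162, 0.687, -0.163, 0.69]
ft_force: [-0.2, 0.2, -0.5]
grip_width: 0.0854
```

```bash
python3 - <<'E'
from h import *
o=get_obs();e=o["eef_pos"]
w=camera("wrist");save("w3.png",w);P=cloud(w);f=w["frame"].astype(int)
d=np.hypot(P[...,0]-.621,P[...,1]+.220)
m=(d<.035)&(abs(P[...,2]-.041)<.004);q=P[m]
print("lid",len(q),np.median(q[:,2]),cv2.minEnclosingCircle(q[:,:2].astype(np.float32)))
print(np.linalg.lstsq(np.c_[q[:,:2]-[.621,-.22],np.ones(len(q))],q[:,2],rcond=None)[0])
pl=(d<.055)&(abs(P[...,2]-.024)<.002);print("plate",pl.sum(),cv2.minAreaRect(P[pl][:,:2].astype(np.float32)*1000))
po=(np.hypot(P[...,0]-.672,P[...,1]+.117)<.02)&(abs(P[...,2]-.056)<.003);q=P[po];print("post",len(q),q.mean(0) if len(q) else 0)
print("to post",todo([.6722+.447*.04,-.1172+.894*.04,e[2]]))
E
```

```text
lid 1914 0.04027996515813455 ((0.6224270462989807, -0.21958525478839874), 0.020137766376137733)
[ 0.0086 -0.0023  0.0402]
plate 4605 ((620.9661865234375, -219.69857788085938), (72.17377471923828, 72.67018127441406), 63.29402542114258)
post 291 [ 0.6712 -0.1174  0.0552]
to post [ -1.8979 155.186   -0.5006]
```

View pics/w3.png

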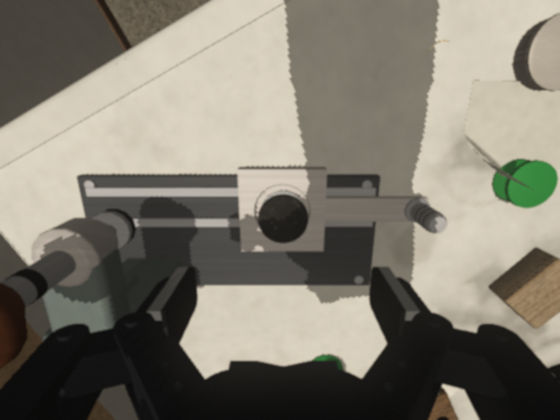

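The tin stands in the pocket, lid at (283,217), level and about 1.5 mm off centre. Post at (430,215). Next I shut the gripper and go behind the post.

Emit:
play_rows:
  plan:
    - [0,15,0,0,0,0,1]
    - [0,30,0,0,0,0,1]
    - [0,30,0,0,0,0,1]
    - [0,30,0,0,0,0,1]
    - [0,30,0,0,0,0,1]
    - [0,20,0,0,0,0,1]
    - [0,5,0,0,0,0,1]
    - [20,0,0,0,0,0,1]
    - [30,0,0,0,0,0,1]
    - [24,0,0,0,0,0,1]
    - [10,0,0,0,0,0,1]
    - [0,0,0,0,0,0,1]
    - [0,0,0,0,0,0,1]

```text
clock: 10.22
eef_pos: [0.692, -0.0775, 0.0327]
tool_rot: [0.163, 0.689, -0.163, 0.687]
ft_force: [0.8, 0.5, 0.9]
grip_width: 0.0003
```

```bash
python3 - <<'E'
from h import *
o=get_obs();print(o["eef_pos"],o["ft_force"],o["grip_width"],o["joint_pos"])
print("post in tool",todo([.6722,-.1172,.056]),"ram",todo([.565,-.327,.175]))
E
```

```text
[ 0.692  -0.0775  0.0327] [0.8238 0.4996 0.943 ] 0.00026033514508211727 [-0.1115  0.7608  0.3181  1.1305 -0.0001  0.3527]
post in tool [-23.3082 -44.3647   0.0479] ram [-142.1011 -280.0601   -2.1444]
```

Emit:
play_rows:
  plan:
    - [0,-8,0,0,0,0,1]
    - [0,-5,0,0,0,0,1]
    - [0,-4,0,0,0,0,1]
    - [0,-4,0,0,0,0,1]
    - [0,-5,0,0,0,0,1]
    - [0,-7,0,0,0,0,1]
    - [0,-8,0,0,0,0,1]
    - [0,-8,0,0,0,0,1]
    - [0,-8,0,0,0,0,1]
    - [0,-8,0,0,0,0,1]
    - [0,-8,0,0,0,0,1]
    - [0,-8,0,0,0,0,1]
    - [0,-8,0,0,0,0,1]
    - [0,-8,0,0,0,0,1]
    - [0,-8,0,0,0,0,1]
    - [0,-7,0,0,0,0,1]
    - [0,-5,0,0,0,0,1]
    - [0,-3,0,0,0,0,1]
    - [0,0,0,0,0,0,1]

```text
clock: 11.8
eef_pos: [0.6382, -0.1856, 0.0332]
tool_rot: [0.163, 0.688, -0.163, 0.688]
ft_force: [0.5, -0.6, -0.7]
grip_width: 0.0001
```

```bash
python3 - <<'E'
from h import *
o=get_obs();print(o["eef_pos"],o["ft_force"])
c=camera("top")
for cam in("top","scene","wrist"):
    c=camera(cam)
    for t in ("nest","post_top","tall_tin","knob_top"):
        for r in pinpoint(t,c)[:1]: print(cam,t,np.round(r["centre"],4),round(r["confidence"],2))
save("w4.png",c)
E
```

```text
[ 0.6382 -0.1856  0.0332] [ 0.5346 -0.565  -0.7293]
top nest [ 0.5781 -0.3104  0.016 ] 0.81
top post_top [ 0.5802 -0.3092  0.0161] 0.39
top tall_tin [ 0.7914 -0.3351  0.0045] 0.73
top knob_top [ 0.567  -0.3316  0.1778] 0.65
scene nest [ 0.5801 -0.3078  0.0145] 0.59
scene post_top [ 0.6258 -0.2042  0.0525] 0.62
scene tall_tin [0.5259 0.0698 0.0023] 0.64
scene knob_top [ 0.5652 -0.3296  0.1738] 0.94
wrist post_top [ 0.6267 -0.2065  0.0536] 0.9
wrist tall_tin [ 0.5756 -0.3105  0.0174] 0.88
```

View pics/w4.png

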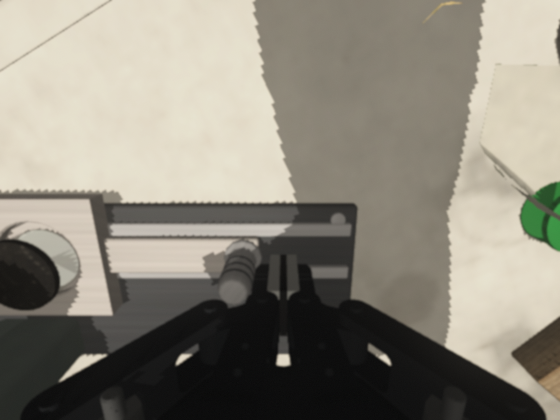

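The carriage is following: post at (240,265) against the shut fingers, tin in the pocket at (35,270). About 20 mm remain.

Emit:
play_rows:
  plan:
    - [0,-3,0,0,0,0,1]
    - [0,-5,0,0,0,0,1]
    - [0,-5,0,0,0,0,1]
    - [0,-3,0,0,0,0,1]
    - [0,-1,0,0,0,0,1]
    - [0,-1,0,0,0,0,1]
    - [0,-0.5,0,0,0,0,1]
    - [0,0,0,0,0,0,1]

```text
clock: 13.27
eef_pos: [0.6307, -0.2014, 0.0335]
tool_rot: [0.162, 0.688, -0.163, 0.688]
ft_force: [0.7, 0.7, 0.8]
grip_width: 0.0001
```

Emit:
play_rows:
  plan:
    - [0,-1,0,0,0,0,1]
    - [0,-1,0,0,0,0,1]
    - [0,-1,0,0,0,0,1]
    - [0,0,0,0,0,0,1]
    - [0,0,0,0,0,0,1]

```text
clock: 13.68
eef_pos: [0.6294, -0.2041, 0.0335]
tool_rot: [0.162, 0.688, -0.163, 0.688]
ft_force: [1.2, 1.1, 0.4]
grip_width: 0.0001
```

Emit:
play_rows:
  plan:
    - [0,-1,0,0,0,0,1]
    - [0,-1,0,0,0,0,1]
    - [0,0,0,0,0,0,1]
    - [0,0,0,0,0,0,1]

```text
clock: 14.02
eef_pos: [0.6285, -0.2059, 0.0335]
tool_rot: [0.163, 0.688, -0.163, 0.688]
ft_force: [0.3, 1.1, 1.7]
grip_width: 0.0002
```

Emit:
play_rows:
  plan:
    - [0,-1,0,0,0,0,1]
    - [0,-1,0,0,0,0,1]
    - [0,-1,0,0,0,0,1]
    - [0,0,0,0,0,0,1]
    - [0,0,0,0,0,0,1]

```text
clock: 14.43
eef_pos: [0.6281, -0.2067, 0.0336]
tool_rot: [0.163, 0.688, -0.161, 0.689]
ft_force: [2.1, 6.2, -0.5]
grip_width: 0.0003
```

```bash
python3 - <<'E'
from h import *
o=get_obs();e=o["eef_pos"];print(e,o["ft_force"])
for cam in("top","scene","wrist"):
    c=camera(cam);P=cloud(c)
    k=(np.hypot(P[...,0]-.565,P[...,1]+.327)<.035)&(abs(P[...,2]-.174)<.004);q=P[k][:,:2].astype(np.float32)
    if len(q)>9: print(cam,"knob",len(q),cv2.minEnclosingCircle(q),q.mean(0))
    b=e[:2]-.024*np.array([.4476,.8942])
    k=(np.hypot(*(P[...,:2]-b).transpose(2,0,1))<.013)&(abs(P[...,2]-.0555)<.0035);q=P[k][:,:2].astype(np.float32)
    if len(q)>4: print(cam,"post",len(q),cv2.minEnclosingCircle(q),q.mean(0))
    for t in("knob_top","post_top"): print(cam,t,[ (np.round(r["centre"],4),round(r["confidence"],2)) for r in pinpoint(t,c)[:1]])
E
```

```text
[ 0.6281 -0.2067  0.0336] [ 2.149   6.22   -0.5122]
top knob 202 ((0.5650801658630371, -0.325016051530838), 0.02065305970609188) [ 0.5647 -0.3245]
top knob_top [(array([ 0.5673, -0.3339,  0.1773]), 0.55)]
top post_top []
scene knob 151 ((0.5637892484664917, -0.32669466733932495), 0.020688971504569054) [ 0.563 -0.324]
scene post 16 ((0.6113569140434265, -0.22163546085357666), 0.0037422887980937958) [ 0.613  -0.2246]
scene knob_top [(array([ 0.565 , -0.33  ,  0.1754]), 0.93)]
scene post_top [(array([ 0.6156, -0.2262,  0.0535]), 0.86)]
wrist post 699 ((0.6214480400085449, -0.22611413896083832), 0.004962307401001453) [ 0.6171 -0.2234]
wrist knob_top [(array([ 0.5684, -0.3291,  0.0183]), 0.59)]
wrist post_top [(array([ 0.6183, -0.2241,  0.0551]), 0.98)]
```

Force rose to 6.5 N while motion stalled, so the carriage is against its end stop. The implied ram axis is about (0.566, -0.330). I back off, rise and look at the knob.

Emit:
play_rows:
  plan:
    - [0,8,0,0,0,0,1]
    - [-10,8,0,0,0,0,1]
    - [-30,0,0,0,0,0,1]
    - [-35,0,0,0,0,0,1]
    - [-35,0,0,0,0,0,1]
    - [-35,0,0,0,0,0,1]
    - [-35,0,0,0,0,0,1]
    - [-15,-15,0,0,0,0,1]
    - [0,-30,0,0,0,0,1]
    - [0,-25,0,0,0,0,1]
    - [0,-5,0,0,0,0,1]
    - [0,0,0,0,0,0,1]
    - [0,0,0,0,0,0,1]

```text
clock: 15.97
eef_pos: [0.6007, -0.2611, 0.2288]
tool_rot: [0.163, 0.688, -0.163, 0.688]
ft_force: [0.1, 0.5, -0.8]
grip_width: 0.0002
```

```bash
python3 - <<'E'
from h import *
o=get_obs();e=o["eef_pos"];print(e,o["ft_force"],o["joint_pos"])
c=camera("wrist");P=cloud(c);save("w5.png",c)
k=(np.hypot(P[...,0]-.566,P[...,1]+.329)<.035)&(abs(P[...,2]-.174)<.003);q=P[k][:,:2].astype(np.float32)
if len(q)>9: print("knob",len(q),cv2.minEnclosingCircle(q),q.mean(0),np.median(P[k][:,2]))
k=(np.hypot(P[...,0]-.618,P[...,1]+.227)<.02)&(abs(P[...,2]-.0555)<.003);q=P[k][:,:2].astype(np.float32)
if len(q)>9: print("post",len(q),cv2.minEnclosingCircle(q),q.mean(0))
for t in("knob_top","post_top","sleeve_top","nest","tall_tin"): print(t,[ (np.round(r["centre"],4),round(r["confidence"],2)) for r in pinpoint(t,c)[:2]])
print(todo([.5665,-.3297,.18]))
E
```

```text
[ 0.6007 -0.2611  0.2288] [ 0.0657  0.4691 -0.8385] [-0.4101  0.5653  0.4846  1.4902  0.0001  0.0544]
knob 2085 ((0.5666971206665039, -0.3264678716659546), 0.01973871700465679) [ 0.5663 -0.3255] 0.17408017452725413
post 143 ((0.618276834487915, -0.22439877688884735), 0.007814904674887657) [ 0.6177 -0.2243]
knob_top [(array([ 0.5664, -0.3285,  0.1763]), 0.68), (array([ 0.5657, -0.3321,  0.0015]), 0.28)]
post_top [(array([ 0.6164, -0.227 ,  0.0529]), 0.64)]
sleeve_top [(array([ 0.5661, -0.3316,  0.1156]), 0.85)]
nest [(array([ 0.5662, -0.3312,  0.0147]), 0.69)]
tall_tin [(array([ 0.5675, -0.3307,  0.0166]), 0.58), (array([ 0.6931, -0.0328,  0.0035]), 0.57)]
[ 48.2888 -77.6959  -0.0272]
```

View pics/w5.png

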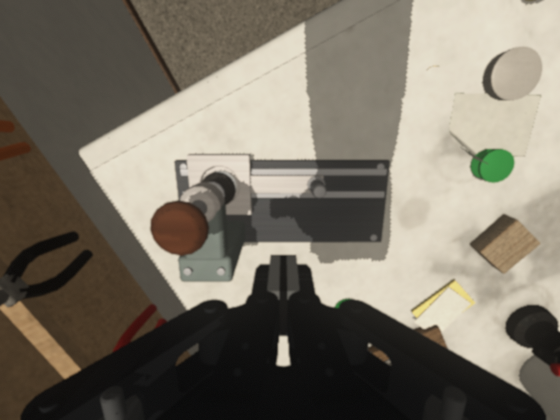

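Knob at (180,228) in the image, tin in the nest at (222,185). The knob-to-post distance measures 114.4 mm against 115 expected, so the carriage is home. I move over the knob and find contact.

Emit:
play_rows:
  plan:
    - [0,-15,0,0,0,0,1]
    - [0,-30,0,0,0,0,1]
    - [0,-25,0,0,0,0,1]
    - [10,-5,-0.5,0,0,0,1]
    - [20,0,0,0,0,0,1]
    - [13,0,0,0,0,0,1]
    - [5,0,0,0,0,0,1]
    - [0,0,0,0,0,0,1]
    - [0,0,0,0,0,0,1]

```text
clock: 17.02
eef_pos: [0.5668, -0.3279, 0.1805]
tool_rot: [0.162, 0.688, -0.162, 0.688]
ft_force: [0.5, -0.3, 0.8]
grip_width: -0.0001
```

Emit:
play_rows:
  plan:
    - [3,0,0,0,0,0,1]
    - [3,0,0,0,0,0,1]
    - [3,0,0,0,0,0,1]
    - [0,0,0,0,0,0,1]
    - [0,0,0,0,0,0,1]

```text
clock: 17.43
eef_pos: [0.5676, -0.3283, 0.1729]
tool_rot: [0.162, 0.687, -0.163, 0.689]
ft_force: [-0.6, 1.1, 5.2]
grip_width: 0.0001
```

Emit:
play_rows:
  plan:
    - [3,0,0,0,0,0,1]
    - [3,0,0,0,0,0,1]
    - [3,0,0,0,0,0,1]
    - [3,0,0,0,0,0,1]
    - [2,0,0,0,0,0,1]
    - [2,0,0,0,0,0,1]
    - [2,0,0,0,0,0,1]
    - [1,0,0,0,0,0,1]
    - [1,0,0,0,0,0,1]
    - [1,0,0,0,0,0,1]
    - [0,0,0,0,0,0,1]
    - [0,0,0,0,0,0,1]

```text
clock: 18.43
eef_pos: [0.5677, -0.3283, 0.1537]
tool_rot: [0.162, 0.687, -0.163, 0.69]
ft_force: [-2.1, 1.9, 11.3]
grip_width: -0.0001
```

```bash
python3 - <<'E'
from h import *
o=get_obs();print(o["eef_pos"],o["ft_force"])
c=camera("scene");P=cloud(c)
k=(np.hypot(P[...,0]-.565,P[...,1]+.327)<.025)&(abs(P[...,2]-.15)<.02)
u,v=map(int,proj(c,[.566,-.329,.13]));print(u,v)
a=c["frame"][v-45:v+65,u-60:u+60,::-1];cv2.imwrite("pics/p1.png",cv2.resize(a,(600,550),interpolation=2))
E
```

```text
[ 0.5677 -0.3283  0.1537] [-2.0681  1.8888 11.3088]
348 161
```

View pics/p1.png

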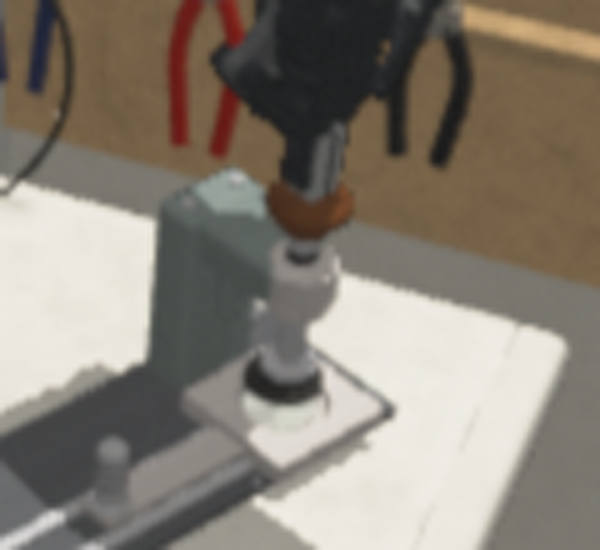

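The foot bears on the lid, and the band is just above the sleeve rim (about (300,250)). 11.3 N matches roughly 21.3 mm of travel, so I press about 2.7 mm more and hold.

Emit:
play_rows:
  plan:
    - [1,0,0,0,0,0,1]
    - [1,0,0,0,0,0,1]
    - [1,0,0,0,0,0,1]
    - [0,0,0,0,0,0,1]
    - [0,0,0,0,0,0,1]
    - [0,0,0,0,0,0,1]
    - [0,0,0,0,0,0,1]
    - [0,0,0,0,0,0,1]
    - [0,0,0,0,0,0,1]
    - [0,0,0,0,0,0,1]
    - [0,0,0,0,0,0,1]
    - [0,0,0,0,0,0,1]
    - [0,0,0,0,0,0,1]

```text
clock: 19.57
eef_pos: [0.5677, -0.3283, 0.1512]
tool_rot: [0.162, 0.687, -0.163, 0.69]
ft_force: [-3.1, 1.9, 13.2]
grip_width: -0.0001
```

z = 0.1512 (23.8 mm of travel) and 13.2 N, as expected. I hold for more than 2 s.

Emit:
play_rows:
  plan:
    - [0,0,0,0,0,0,1]
    - [0,0,0,0,0,0,1]
    - [0,0,0,0,0,0,1]
    - [0,0,0,0,0,0,1]
    - [0,0,0,0,0,0,1]
    - [0,0,0,0,0,0,1]
    - [0,0,0,0,0,0,1]
    - [0,0,0,0,0,0,1]
    - [0,0,0,0,0,0,1]
    - [0,0,0,0,0,0,1]
    - [0,0,0,0,0,0,1]
    - [0,0,0,0,0,0,1]
    - [0,0,0,0,0,0,1]
    - [0,0,0,0,0,0,1]
    - [0,0,0,0,0,0,1]
    - [0,0,0,0,0,0,1]
    - [0,0,0,0,0,0,1]
    - [0,0,0,0,0,0,1]
    - [0,0,0,0,0,0,1]
    - [0,0,0,0,0,0,1]

```text
clock: 21.23
eef_pos: [0.5677, -0.3283, 0.1512]
tool_rot: [0.162, 0.687, -0.163, 0.69]
ft_force: [-2.9, 0.9, 13.1]
grip_width: -0.0001
```

Emit:
play_rows:
  plan:
    - [0,0,0,0,0,0,1]
    - [0,0,0,0,0,0,1]
    - [0,0,0,0,0,0,1]
    - [0,0,0,0,0,0,1]
    - [0,0,0,0,0,0,1]
    - [0,0,0,0,0,0,1]
    - [0,0,0,0,0,0,1]
    - [0,0,0,0,0,0,1]
    - [0,0,0,0,0,0,1]
    - [0,0,0,0,0,0,1]
    - [0,0,0,0,0,0,1]
    - [0,0,0,0,0,0,1]
    - [0,0,0,0,0,0,1]
    - [0,0,0,0,0,0,1]
    - [0,0,0,0,0,0,1]
    - [0,0,0,0,0,0,1]

```text
clock: 22.57
eef_pos: [0.5677, -0.3283, 0.1512]
tool_rot: [0.162, 0.687, -0.163, 0.69]
ft_force: [-0.9, 2.3, 13.7]
grip_width: -0.0
```

```bash
python3 - <<'E'
from h import *
o=get_obs();print(o["clock"],o["eef_pos"],o["ft_force"])
c=camera("scene")
for t in("post_top","brass_tin","grey_tin","pitch_block"): print(t,[ (np.round(r["centre"],4),round(r["confidence"],2)) for r in pinpoint(t,c)[:1]])
u,v=348,161
a=c["frame"][v-45:v+65,u-60:u+60,::-1];cv2.imwrite("pics/p2.png",cv2.resize(a,(600,550),interpolation=2))
E
```

```text
22.5667 [ 0.5677 -0.3283  0.1512] [-0.9441  2.3051 13.7423]
post_top [(array([ 0.6165, -0.2238,  0.0518]), 0.91)]
brass_tin [(array([0.5256, 0.0689, 0.0019]), 0.85)]
grey_tin [(array([ 0.6043,  0.0214, -0.0029]), 0.71)]
pitch_block [(array([0.5175, 0.185 , 0.0024]), 0.8)]
```

View pics/p2.png

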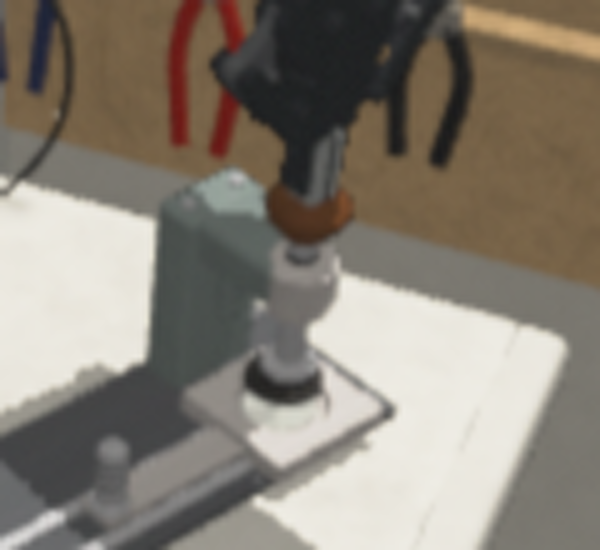

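The band, at (303,255), is now half sunk in the sleeve rim. The tin is upright under the foot at (283,385). I hand in while holding.

```bash
python3 -c "
from workcell import *
print(job_done())"
```

```text
the job is handed in; nothing more can be done
None
```

The tall tin is in the carriage pocket, the carriage is home, and I handed the job in at 22.6 s with the arm still holding the ram down. The hand-in gives no verdict, so these are my own last checks:

- **Tin in the pocket:** after release, before the push, it stood level and about 1.5 mm from the nest's centre. The last picture shows it upright under the ram's foot.
- **Carriage:** I pushed it by the post until it stalled at 6.5 N on its end stop. The post then measured 114.4 mm from the knob's axis, against 115 mm when fully home.
- **Ram:** tool height 0.1512 m, about 23.8 mm of travel. The force was 13 to 14 N, as expected at 24 mm. I held it there for over 3 s, and in the picture the dark band is level with the sleeve's rim.
- **Bystanders:** the brass tin, grey tin and pitch block were found within about 2 mm of where they started.

No check failed. The trained networks and the depth readings from the fixed cameras disagreed by 3 to 6 mm on the starting positions. I used the wrist camera's depth readings, which the grasp and the stop contact confirmed.

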